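# Set the long chisel in the sloping stand

### The job

Pick up the longer of the two chisels and set it in the sloping wooden stand, with the tip of its blade down on the board inside the low pocket and its handle lying in the fork of the post, so that it slopes with the handle uppermost and can be taken up again at that angle. Let go of it and leave the short chisel where it lies.

Things in the scene. Friction and masses are not known exactly. Their poses are not given: they have to be found in the camera images.
- chisel: The longer chisel, 240 mm, 0.12 kg, loose, flat on the bench: wooden handle 26 x 26 mm square, 130 mm long; steel blade 110 long, 16 wide, 4 thick, on the same axis. Origin on the axis, in the handle 25 mm from its blade end, near the balance point, a good grip; 13 mm above the bench while lying. +x along the axis to the butt (x = +105); blade tip at x = -135. z is up while lying.
- short_chisel: Bystander: shorter chisel of the same make, 130 mm overall (handle 80 mm long, 26 x 26 mm; blade 50 mm), flat on the bench. Origin on the axis, in the handle 25 mm from its blade end, 13 mm above the bench; +x towards the butt.
- stand: Brown wood, fixed. Origin on the bench under the centre of its board (250 x 100 x 15 mm); +x level from low pocket to tall forked post. Pocket on the board: end wall's inner face at x = -115, cheeks to x = -75 with inner faces at y = +-23, all 30 mm high, open above and to +x. Chisel seated, tip at the wall: slope 30 deg, its origin at x 3, height 85 mm; tip 10 mm short: x 11, height 88, 32 deg.
- seat (a point): Centre of the fork's seat on the post of the stand, on which the underside of the handle rests: 61.5 mm along the stand's +x from its origin, 103 mm above the bench. The seat is 20 mm long and slopes up 30 degrees towards the stand's +x; two prongs, inner faces at y = +-23 mm, stand 30 mm above it, square to it. Between pocket and post there is only the board. Axes as the stand's.

How it is judged:
At the end, for the whole second after the job is handed in: The long chisel rests in the stand, released and still: it slopes 23.5 to 41 degrees from level with the handle uppermost, in line with the stand within 12 degrees, and its origin is in the stand's frame at x between -15 and 40 mm, y within 16 mm of the middle and height between 72 and 103 mm (x of chisel in the frame of stand between -0.015 and 0.04 m and y of chisel in the frame of stand between -0.016 and 0.016 m and z of chisel in the frame of stand between 0.072 and 0.103 m and angle between chisel's own x axis and vertical between 0.855 and 1.16 rad and angle between the x axis of chisel and the y axis of stand, either way round above 1.36 rad and linear speed of chisel below 0.02 m/s and angular speed of chisel below 0.15 rad/s); the robot touches nothing.
It fails at once if the short chisel is moved by more than 30 mm (distance of short_chisel from where it was at the start of the episode above 0.03 m).
It also fails if it takes over 38 s, if anything falls off the work surface, if the arm or the gripper's body presses on something with over 40 N, if the wrist force passes 120 N, or if a joint passes its speed limit or range.

### The arm

A 6-joint arm with a two-finger parallel gripper is mounted at the origin on the work surface. World frame = base frame: x ahead of the robot, y to its left, z up, the work surface at z = 0. Lengths are in m, angles in rad, forces in N, time in s.
With the tool pointing down it reaches from about 0.425 to 0.95 m from the base axis. Payload 3.5 kg.
Tool frame: the origin (TCP) lies midway between the tips of the shut fingers; the grasp point (between the pads) lies 19 mm behind it; y points along the fingers, x is the direction in which the jaws open and shut, and the axes are right-handed (so a half turn about y gives the same grasp; the last joint's range is limited). The gripper opens to 85 mm and grips with 20 to 120 N. Pads are 22 mm wide; open, the fingers measure 114 mm over their backs; the gripper's body (76 mm by 85 mm) begins 54 mm behind the grasp point. The pads swing forward as they close: fully open they stand 13 mm farther back than shut.
Start: joints at [0.958, 0.286, 1.577, -0, 1.279, -0.15], TCP at [0.301, 0.604, 0.231] pointing down, gripper open.
Joint ranges: [-2.77, 2.77], [-0.9, 2.22], [0.21, 2.48], [-1.53, 4.67], [0.24, 2.81], [-2.84, 2.84]. Speed limits (rad/s): [2.79, 2.79, 3.14, 3.14, 3.14, 3.14].

### API

Orientations are given as a unit quaternion [x, y, z, w].
In Python, from plant import ctrl, viewer gives the robot as it stands.
- The arm moves only by the tool step_arm, never from a script. Its argument "rows" is a list of rows, each a list of 3 entries, a list of its own where there are three numbers: the turn, a rotation vector about the tool's x, y, z in degrees, then the shift along the tool's x, y, z in mm, then the closure, from 0 (fully open) to 1 (shut). A call has 1 to 10 rows; each row is the pose to reach, as a shift and turn from the pose commanded when the call began, along the tool's axes at that moment; what a row does not reach only later rows make up. A row lasts 1/12 s, in which the tool goes at most 41.7 mm and 7.16 degrees, less where a joint would pass 70% of its speed; a pose out of reach is approached as far as the arm can. A call with a gripper value outside its range is refused whole. The fingers move at their own pace and stop on an object; "newtons" is the grip in N (left out, the last holds). Time passes only in rows, so rows that repeat a pose let the fingers close. It gives the time, the measured TCP pose, the force and the opening at its end, in the units of the state.
- ctrl.get_state(): the state, without advancing time (a new reading comes with each control period).
- viewer.read_camera(name): name is "scene" or "side" or "wrist"; returns (picture, depth): 384x512x3 uint8, red, green, blue; 384x512 float32, m along the optical axis (not along the pixel's ray), 0 where there is no reading.
- viewer.calibration(name): a dict with "K" (3x3 intrinsics, pixels), "R" (3x3) and "t" (3): a world point X has camera coordinates R X + t. Camera axes: x right, y down, z forward; pixel columns grow to the right and rows downward; lengths in m; the calibration is good to about 2 mm. The wrist camera is an equidistant fisheye: a pixel r from the principal point sees the ray r / f radians off the axis. A picture is of the moment at which its call begins: read the wrist's pose just before it. calibration takes no time and is no camera call; for the wrist camera it gives the pose at the moment of the call.
- ctrl.sign_off(): hands the job in, once; it reports no verdict.
The state is a dict: "time": time; "qpos": joint angles; "dq": joint speeds; "joint_efforts": joint torques, N m; "eef_pos": TCP position; "tcp_rot": TCP orientation; "contact_force": force on the tool from outside, world axes, zero at the start; "wrist_torque": the same for the moment, N m; "opening": opening from 0.0 (shut) to 1.0 (fully open).
Only numpy, scipy, OpenCV 4.12 (cv2) and the standard library are available. Lean on these libraries where they do the work, as an engineer would, in place of code of your own. Each camera call takes 0.05 s, during which the arm holds its last target.

## Working session

There is one attempt and no reset: what is moved stays moved. The work goes in short steps, Python scripts to look and compute and a tool call to move; the robot and the scene stay as the last step left them, time stands still between calls to the robot, and variables do not carry over. Pictures are saved under pics/ and viewed, and the job is handed in when it is done.

Besides the shell and the picture viewer there is one more tool, called after "Emit:" as name(argument=value, ...) on one line, values as JSON. step_arm: Moves the arm, as the interface text tells. Its arguments: {"type":"object","properties":{"rows":{"type":"array"},"newtons":{"type":"number"}},"required":["rows"]}

```bash
mkdir -p pics; ls
cat > look.py <<'E'
from plant import ctrl, viewer
import cv2, numpy as np, sys
for n in sys.argv[2:]:
    c=viewer.calibration(n)
    im,d=viewer.read_camera(n)
    np.savez(f"{n}.npz",im=im,d=d,K=c["K"],R=c["R"],t=c["t"])
    cv2.imwrite(f"pics/{sys.argv[1]}_{n}.png",im[:,:,::-1])
    print(n,c)
print(ctrl.get_state())
E
python3 look.py a scene side wrist
```

```text
pics
scene {'K': array([[484.29737646,   0.        , 261.37297981],
       [  0.        , 484.29737646, 193.79449042],
       [  0.        ,   0.        ,   1.        ]]), 'R': array([[ 0.88613948,  0.4631218 , -0.01658394],
       [ 0.31975169, -0.63693374, -0.70148005],
       [-0.33543358,  0.61630643, -0.71249611]]), 't': array([-0.50415829, -0.13308171,  1.54402897])}
side {'K': array([[364.31977646,   0.        , 259.67962705],
       [  0.        , 364.31977646, 186.97477961],
       [  0.        ,   0.        ,   1.        ]]), 'R': array([[ 0.81780259, -0.57538922, -0.01123223],
       [-0.45106573, -0.628736  , -0.63342778],
       [ 0.35740541,  0.52308535, -0.77372029]]), 't': array([-0.50056473,  0.28953983,  0.78043629])}
wrist {'K': array([[297.31863964,   0.        , 251.539693  ],
       [  0.        , 297.31863964, 189.40138977],
       [  0.        ,   0.        ,   1.        ]]), 'R': array([[ 0.44604982,  0.89500365, -0.00283443],
       [ 0.86126232, -0.42836816,  0.27336411],
       [ 0.2434477 , -0.1243752 , -0.96190645]]), 't': array([-0.67389514, -0.03648128,  0.37982173])}
{'time': 0.15, 'qpos': array([ 9.57977198e-01,  2.87029175e-01,  1.57783268e+00,  2.34006154e-05,
        1.27858846e+00, -1.49997760e-01]), 'dq': array([-1.62023709e-03, -3.35859493e-03, -2.69254587e-03,  3.33912626e-04,
       -1.26911052e-05,  1.40390355e-04]), 'joint_efforts': array([ 9.29660237e-04, -4.06601071e+01, -2.93142503e+01, -1.29548780e-04,
        3.93875671e-03,  6.28084635e-06]), 'eef_pos': array([0.30104433, 0.60358722, 0.2302246 ]), 'tcp_rot': array([ 0.60159922,  0.37138728, -0.37260132, -0.60109743]), 'contact_force': array([-0.35332117,  0.3134967 ,  0.44314682]), 'wrist_torque': array([0.01769115, 0.03048873, 0.00667495]), 'opening': 0.9972274468771144}
```

View pics/a_scene.png

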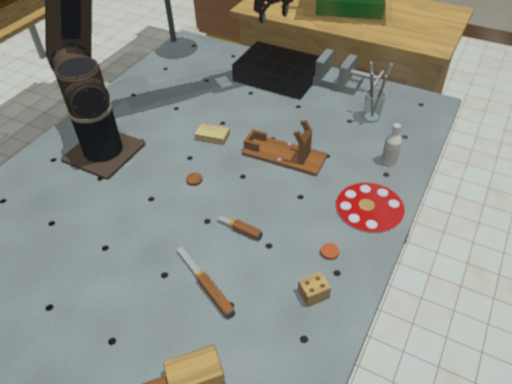

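View pics/a_side.png

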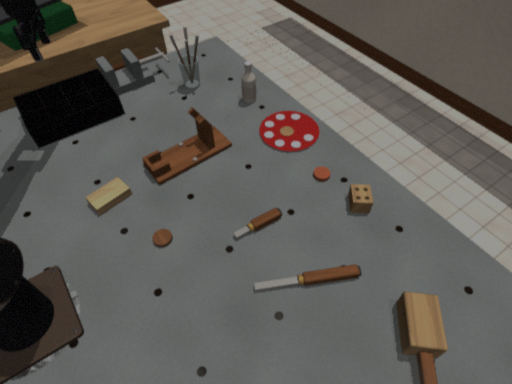

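View pics/a_wrist.png

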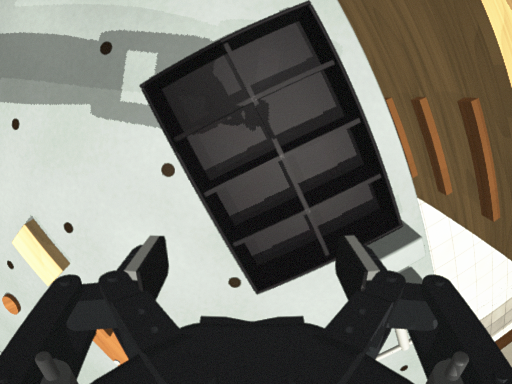

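Scene view: long chisel from tip (180,250) to butt (231,313), short chisel (220,219)–(260,236), stand around (285,152) with its pocket at (255,142) and post at (303,140). The side view shows the same layout: long chisel (255,287)–(360,271), stand (150,165)–(230,140).

```bash
cat > pc.py <<'E'
import numpy as np, cv2
def cloud(n):
    f=np.load(n+".npz"); d=f["d"]; K=f["K"]; h,w=d.shape
    u,v=np.meshgrid(np.arange(w),np.arange(h))
    P=np.stack([(u-K[0,2])/K[0,0]*d,(v-K[1,2])/K[1,1]*d,d],-1)
    return (P-f["t"])@f["R"], f["im"], d
E
python3 - <<'E'
import numpy as np,cv2
from pc import cloud
np.set_printoptions(precision=4,suppress=True)
rois={"scene":{"long":(170,240,243,325),"short":(214,265,212,242),"stand":(238,332,116,175)},
"side":{"long":(248,368,260,296),"short":(230,286,205,242),"stand":(138,236,105,185)}}
for n in rois:
    W,im,d=cloud(n)
    for k,(a,b,c,e) in rois[n].items():
        w=W[c:e,a:b].reshape(-1,3); ok=(d[c:e,a:b].ravel()>0)
        col=im[c:e,a:b].reshape(-1,3).astype(int)
        g=np.median(w[ok],0); 
        m=ok&(w[:,2]>(0.006 if k=="stand" else 0.006))&(w[:,2]<0.2)
        br=m&(col[:,0]-col[:,2]>40)
        for nm,mm in(("all",m),("brown",br)):
            p=w[mm].astype(np.float32)
            if len(p)<5: print(n,k,nm,len(p));continue
            r=cv2.minAreaRect(p[:,:2].copy()*1000)
            print(n,k,nm,len(p),"rect",np.round(r[0],1),np.round(r[1],1),round(r[2],1),"z",p[:,2].min(),p[:,2].max(), "benchz",np.median(w[ok&(w[:,2]<.006),2]))
            print(np.round(cv2.boxPoints(r)).tolist())
E
```

```text
scene long all 887 rect [ 548.5 -269.4] [146.  245.2] 40.3 z 0.006043082 0.032473605 benchz 0.0007059273584122942
[[414.0, -223.0], [572.0, -410.0], [684.0, -316.0], [525.0, -129.0]]
scene long brown 516 rect [ 595.2 -295.7] [ 26.6 139.8] 64.6 z 0.016432844 0.032473605 benchz 0.0007059273584122942
[[526.0, -278.0], [653.0, -338.0], [664.0, -314.0], [538.0, -254.0]]
scene short all 453 rect [545.2 -82.5] [120.5  97.6] 29.4 z 0.006005435 0.0309912 benchz 0.0007841935018952199
[[469.0, -70.0], [517.0, -155.0], [622.0, -95.0], [574.0, -10.0]]
scene short brown 241 rect [565.1 -89.8] [24.4 90.4] 85.6 z 0.00947513 0.0309912 benchz 0.0007841935018952199
[[519.0, -98.0], [609.0, -105.0], [611.0, -81.0], [521.0, -74.0]]
scene stand all 2341 rect [508.3 286.4] [282.4 286.1] 24.4 z 0.006007438 0.1359343 benchz 0.0008214949666304253
[[321.0, 358.0], [439.0, 98.0], [696.0, 214.0], [578.0, 475.0]]
scene stand brown 1698 rect [522.6 240.9] [250.9 106.5] 3.5 z 0.006007438 0.13512138 benchz 0.0008214949666304253
[[394.0, 286.0], [401.0, 180.0], [651.0, 196.0], [645.0, 302.0]]
side long all 1166 rect 
[... 350 characters left out ...]
rt all 512 rect [543.8 -88.2] [ 26.4 133.1] 87.7 z 0.006109215 0.030369552 benchz 0.0002005682539901552
[[477.0, -99.0], [610.0, -104.0], [611.0, -78.0], [478.0, -72.0]]
side short brown 263 rect [559.6 -90.5] [21. 86.] 87.1 z 0.013465921 0.030369552 benchz 0.0002005682539901552
[[516.0, -99.0], [602.0, -103.0], [603.0, -82.0], [517.0, -78.0]]
side stand all 2519 rect [519.6 240.9] [250.9 104.3] 3.1 z 0.0060500554 0.13412821 benchz 3.434415615413637e-05
[[391.0, 286.0], [397.0, 182.0], [648.0, 196.0], [642.0, 300.0]]
side stand brown 1523 rect [519.2 238.4] [248.2  98.6] 2.9 z 0.008233368 0.13269638 benchz 3.434415615413637e-05
[[393.0, 281.0], [398.0, 183.0], [646.0, 195.0], [641.0, 294.0]]
```

```bash
cat > kin.py <<'E'
import numpy as np
from scipy.spatial.transform import Rotation as R
from plant import ctrl
np.set_printoptions(precision=3,suppress=True)
YAW=np.radians(-25.8); C=np.array([.5635,-.282]); SY=np.radians(3.2); S=np.array([.520,.2395])
def down(yaw,tilt=0,sgn=1):
    # chisel axis yaw, handle up by tilt; returns rotation, tool y into chisel's -normal, x=sgn*left
    c=np.array([np.cos(yaw)*np.cos(tilt),np.sin(yaw)*np.cos(tilt),np.sin(tilt)])
    l=np.array([-np.sin(yaw),np.cos(yaw),0]); n=np.cross(c,l)
    x=sgn*l;y=-n;z=np.cross(x,y)
    return R.from_matrix(np.stack([x,y,z],1))
def rel(Rt,pt,cur=None):
    s=ctrl.get_state()
    R0=R.from_quat(s["tcp_rot"]) if cur is None else cur[0]; p0=s["eef_pos"] if cur is None else cur[1]
    return (R0.inv()*Rt).as_rotvec(degrees=True), R0.inv().apply(np.array(pt)-p0)*1000
def st():
    s=ctrl.get_state(); print("t",s["time"],"q",s["qpos"],"p",s["eef_pos"],"F",s["contact_force"],"open",s["opening"]); print(R.from_quat(s["tcp_rot"]).as_matrix())
E
python3 - <<'E'
from kin import *
st()
for sg in(1,-1): print(sg,rel(down(YAW,0,sg),[*C,.15]))
E
```

```text
t 0.15 q [ 0.958  0.287  1.578  0.     1.279 -0.15 ] p [0.301 0.604 0.23 ] F [-0.353  0.313  0.443] open 0.9972274468771144
[[ 0.446 -0.001 -0.895]
 [ 0.895 -0.002  0.446]
 [-0.002 -1.     0.   ]]
1 (array([-0.018, -0.718, -0.105]), array([-675.088,   81.274, -630.265]))
-1 (array([  0.164, 179.282,  -0.028]), array([-675.088,   81.274, -630.265]))
```

Emit:
step_arm(rows=[[[0, 0, 0], [-675, 0, -630], 0], [[0, 0, 0], [-675, 0, -630], 0], [[0, 0, 0], [-675, 0, -630], 0], [[0, 0, 0], [-675, 0, -630], 0], [[0, 0, 0], [-675, 0, -630], 0], [[0, 0, 0], [-675, 0, -630], 0], [[0, 0, 0], [-675, 0, -630], 0], [[0, 0, 0], [-675, 0, -630], 0], [[0, 0, 0], [-675, 0, -630], 0], [[0, 0, 0], [-675, 0, -630], 0]], newtons=60)

```text
time: 0.98
eef_pos: [0.4196, 0.2026, 0.2312]
tcp_rot: [0.601, 0.372, -0.372, -0.601]
contact_force: [1.1, 0.2, -0.6]
opening: 1.004
```

Run:
```python
from kin import *
st()
print(rel(down(YAW,0,1),[*C,.15]))
```

```text
t 0.9833 q [ 0.232 -0.191  2.072 -0.     1.26  -0.877] p [0.42  0.203 0.231] F [ 1.112  0.22  -0.572] open 1.0043504437820832
[[ 0.446  0.    -0.895]
 [ 0.895 -0.     0.446]
 [ 0.    -1.    -0.   ]]
(array([ 0.009, -0.689,  0.004]), array([-369.549,   81.236, -344.983]))
```

Emit:
step_arm(rows=[[[0, -0.7, 0], [-370, 60, -345], 0], [[0, -0.7, 0], [-370, 60, -345], 0], [[0, -0.7, 0], [-370, 60, -345], 0], [[0, -0.7, 0], [-370, 60, -345], 0], [[0, -0.7, 0], [-370, 60, -345], 0], [[0, -0.7, 0], [-370, 60, -345], 0], [[0, -0.7, 0], [-370, 60, -345], 0], [[0, -0.7, 0], [-370, 60, -345], 0], [[0, -0.7, 0], [-370, 60, -345], 0], [[0, -0.7, 0], [-370, 60, -345], 0]])

```text
time: 1.82
eef_pos: [0.5371, -0.1943, 0.1817]
tcp_rot: [-0.599, -0.376, 0.376, 0.599]
contact_force: [0.5, 1.3, 0.9]
opening: 0.999
```

Run:
```python
from kin import *
st()
print(rel(down(YAW,0,1),[*C,.15]))
```

```text
t 1.8167 q [-0.525  0.106  1.88   0.     1.156 -1.645] p [ 0.537 -0.194  0.182] F [0.481 1.321 0.876] open 0.9990445663207779
[[ 0.436 -0.    -0.9  ]
 [ 0.9    0.     0.436]
 [ 0.    -1.     0.   ]]
(array([-0.022, -0.045,  0.013]), array([-67.414,  31.664, -62.028]))
```

Emit:
step_arm(rows=[[[0, 0, 0], [-67, 32, -62], 0], [[0, 0, 0], [-67, 32, -62], 0], [[0, 0, 0], [-67, 32, -62], 0], [[0, 0, 0], [-67, 32, -62], 0], [[0, 0, 0], [-67, 32, -62], 0]])

```text
time: 2.23
eef_pos: [0.5632, -0.2793, 0.1494]
tcp_rot: [-0.598, -0.375, 0.376, 0.6]
contact_force: [-0.0, 0.8, 0.1]
opening: 1.001
```

```bash
python3 look.py b wrist | tail -1 | cut -c1-200
python3 - <<'E'
from kin import *
import cv2
st()
f=np.load("wrist.npz");im=f["im"][:,:,::-1].copy()
def proj(X):
    c=f["R"]@np.array(X)+f["t"]; th=np.arctan2(np.hypot(c[0],c[1]),c[2]); h=np.hypot(c[0],c[1])
    return f["K"][:2,2]+f["K"][0,0]*th*c[:2]/h
a=np.array([np.cos(YAW),np.sin(YAW)])
for s,z in((-.135,.013),(0,.026),(-.025,.026),(.105,.026)):
    p=proj([*(C+a*s),z]); print(s,p); cv2.drawMarker(im,tuple(int(v) for v in np.round(p)),(255,0,255),0,9)
cv2.imwrite("pics/b2.png",im)
E
```

```text
-1.91159046e-02, -5.28409473e-04]), 'eef_pos': array([ 0.56346449, -0.27855956,  0.15013347]), 'tcp_rot': array([-0.59857286, -0.37571063,  0.37571508,  0.59949164]), 'contact_force': array([0.
t 2.2833 q [-0.621  0.262  1.761  0.001  1.12  -1.741] p [ 0.563 -0.279  0.15 ] F [0.132 0.214 0.549] open 1.0014523497265526
[[ 0.435 -0.001 -0.9  ]
 [ 0.9    0.001  0.435]
 [ 0.001 -1.     0.001]]
-0.135 [248.741  39.926]
0 [248.889 184.055]
-0.025 [248.806 157.456]
0.105 [249.307 280.332]
```

View pics/b2.png

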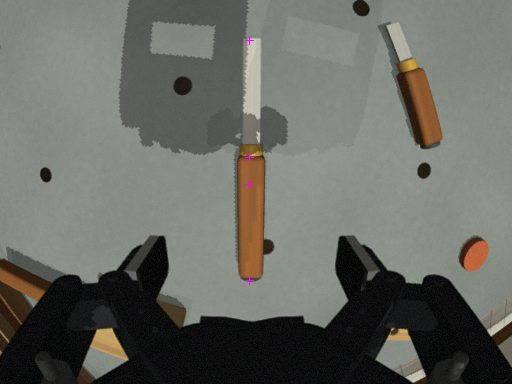

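The wrist view shows the chisel straight between the fingers: tip (252,39), ferrule (252,150), butt (250,279). My predicted marks agree within about 2 mm.

Emit:
step_arm(rows=[[[0, 0, 0], [0, 40, 0], 0], [[0, 0, 0], [0, 80, 0], 0], [[0, 0, 0], [0, 115, 0], 0], [[0, 0, 0], [0, 135, 0], 0.2], [[0, 0, 0], [0, 143, 0], 0.4], [[0, 0, 0], [0, 146, 0], 0.5], [[0, 0, 0], [0, 146, 0], 0.5], [[0, 0, 0], [0, 146, 0], 0.5]])

```text
time: 2.95
eef_pos: [0.5654, -0.2799, 0.0068]
tcp_rot: [0.6, 0.377, -0.375, -0.598]
contact_force: [0.3, -0.3, 0.8]
opening: 0.5
```

```bash
python3 look.py c wrist scene| tail -1 | cut -c1-20
python3 - <<'E'
from kin import *
st()
E
```

```text
3.09903167e-
t 3.05 q [-0.621  0.455  1.809  0.     0.872 -1.742] p [ 0.565 -0.28   0.007] F [-0.098 -0.764 -0.062] open 0.498253773211806
[[ 0.435  0.004 -0.9  ]
 [ 0.9   -0.003  0.435]
 [-0.001 -1.    -0.004]]
```

View pics/c_wrist.png

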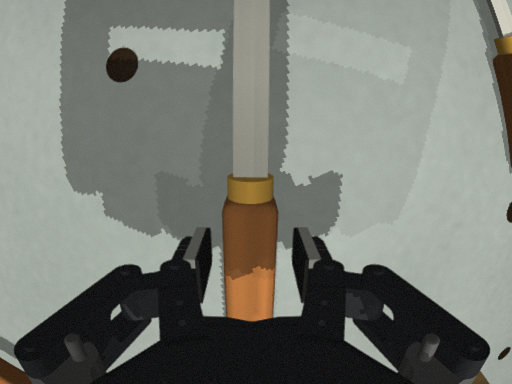

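The open jaws straddle the handle just behind the ferrule, which is at (250,188).

Emit:
step_arm(rows=[[[0, 0, 0], [0, 5, 0], 0.5], [[0, 0, 0], [0, 5, 0], 0.55], [[0, 0, 0], [0, 5, 0], 0.7], [[0, 0, 0], [0, 5, 0], 1], [[0, 0, 0], [0, 5, 0], 1], [[0, 0, 0], [0, 5, 0], 1], [[0, 0, 0], [0, 5, 0], 1], [[0, 0, 0], [0, 5, 0], 1]], newtons=70)

```text
time: 3.72
eef_pos: [0.5643, -0.28, 0.0001]
tcp_rot: [0.6, 0.376, -0.375, -0.599]
contact_force: [0.2, 0.4, 6.0]
opening: 0.291
```

Emit:
step_arm(rows=[[[0, 0, 0], [0, -20, 0], 1], [[0, 0, 0], [0, -50, 0], 1], [[0, 0, 0], [0, -90, 0], 1], [[0, 0, 0], [0, -130, 0], 1], [[0, 0, 0], [0, -170, 0], 1], [[0, 0, 0], [0, -200, 0], 1], [[0, 0, 0], [0, -220, 0], 1], [[0, 0, 0], [0, -220, 0], 1]])

```text
time: 4.38
eef_pos: [0.5658, -0.2811, 0.2249]
tcp_rot: [0.602, 0.377, -0.374, -0.596]
contact_force: [0.1, -0.8, -1.3]
opening: 0.289
```

```bash
python3 look.py d wrist scene side| tail -1 | cut -c1-20
python3 - <<'E'
from kin import *
st()
import cv2
cv2.imwrite("pics/d_all.png",cv2.resize(np.hstack([cv2.imread("pics/d_scene.png"),cv2.imread("pics/d_side.png")]),(800,300)))
E
```

```text
-4.52339751e-
t 4.5333 q [-0.621  0.199  1.709 -0.     1.238 -1.742] p [ 0.563 -0.279  0.216] F [ 0.402 -0.454 -1.751] open 0.2956477243655116
[[ 0.436 -0.003 -0.9  ]
 [ 0.9    0.002  0.436]
 [ 0.001 -1.     0.004]]
```

View pics/d_wrist.png

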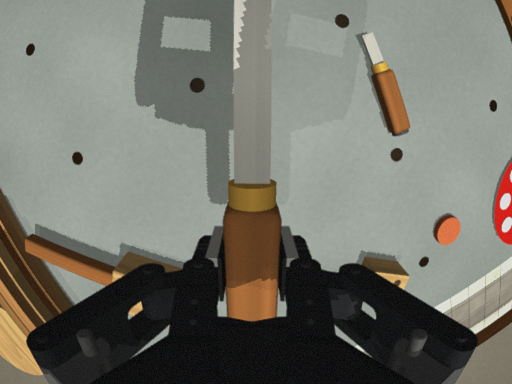

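View pics/d_all.png

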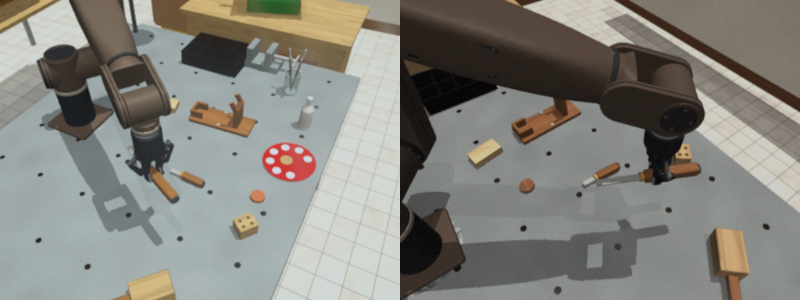

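The chisel is held, with the blade and ferrule (252,195) straight in the image. Next I measure its pose in the tool frame.

```bash
cat > held.py <<'E'
from kin import *
def wcloud():
    f=np.load("wrist.npz");d=f["d"];K=f["K"];h,w=d.shape
    u,v=np.meshgrid(np.arange(w),np.arange(h)); x=u-K[0,2];y=v-K[1,2]; r=np.hypot(x,y)+1e-9; th=r/K[0,0]
    P=np.stack([d*np.tan(th)*x/r,d*np.tan(th)*y/r,d],-1)
    return (P-f["t"])@f["R"],f["im"],d
def held():
    W,im,d=wcloud(); s=ctrl.get_state(); R0=R.from_quat(s["tcp_rot"])
    T=R0.inv().apply(W.reshape(-1,3)-s["eef_pos"]).reshape(W.shape)*1000
    f=d>0
    for v in list(range(0,320,20)):
        row=T[v]; m=f[v]&(np.abs(row[:,0])<22)&(row[:,1]>-45)&(row[:,1]<15)
        m[:215]=False;m[292:]=False
        if m.sum()>4: print(v,m.sum(),"x %.1f..%.1f y(med) %.1f z %.1f"%(row[m,0].min(),row[m,0].max(),np.median(row[m,1]),np.median(row[m,2])))
if __name__=="__main__": held()
E
python3 held.py
```

```text
0 38 x -8.0..7.9 y(med) -22.9 z 113.4
20 38 x -7.9..7.9 y(med) -22.5 z 103.9
40 36 x -7.8..7.4 y(med) -22.7 z 94.7
60 39 x -8.2..7.8 y(med) -23.1 z 85.8
80 37 x -7.9..7.3 y(med) -23.2 z 77.0
100 37 x -7.9..7.4 y(med) -23.2 z 68.4
120 39 x -8.3..7.9 y(med) -23.3 z 59.8
140 36 x -7.9..7.6 y(med) -23.2 z 51.1
160 37 x -8.1..7.6 y(med) -23.4 z 42.4
180 44 x -10.4..9.6 y(med) -23.3 z 33.3
200 48 x -11.0..10.1 y(med) -31.3 z 26.6
220 59 x -12.9..12.6 y(med) -33.9 z 18.5
240 77 x -16.9..17.4 y(med) -34.1 z 9.1
260 59 x -12.7..11.9 y(med) -35.1 z -0.5
280 57 x -12.9..12.1 y(med) -35.0 z -11.5
300 52 x -13.1..12.4 y(med) -35.0 z -23.4
```

Run:
```python
from held import *
from pc import cloud
W,im,d=wcloud()
for v,u in((30,20),(150,320),(120,340),(300,470),(60,300)): print("bench",W[v,u])
s=ctrl.get_state(); R0=R.from_quat(s["tcp_rot"])
for n in("side","scene"):
    W,im,d=cloud(n); T=R0.inv().apply(W.reshape(-1,3)-s["eef_pos"])*1000
    col=im.reshape(-1,3).astype(int)
    m=(d.ravel()>0)&(np.abs(T[:,0])<16)&(np.abs(T[:,1]+20)<30)&(T[:,2]>-125)&(T[:,2]<145)
    for a in range(-125,145,15):
        k=m&(T[:,2]>=a)&(T[:,2]<a+15)
        if k.sum()>3: print(n,a,k.sum(),"x",np.percentile(T[k,0],[5,95]),"y",np.percentile(T[k,1],[5,50,95]))
    print("zrange",T[m,2].min(),T[m,2].max())
    b=W[(d>0)&(np.abs(W[...,2])<.01)]; print("bench",np.median(b[:,2]))
```

```text
bench [ 0.216 -0.507  0.   ]
bench [ 0.591 -0.197  0.001]
bench [ 0.566 -0.158  0.002]
bench [ 1.984  0.48  -0.748]
bench [ 0.477 -0.173  0.001]
side -110 97 x [-13.471   7.227] y [-29.076 -26.627  -9.466]
side -95 136 x [-13.801   7.467] y [-29.545 -26.973 -10.101]
side -80 146 x [-14.007   8.057] y [-29.257 -27.283  -8.965]
side -65 139 x [-14.098   8.438] y [-29.336 -27.052  -9.144]
side -50 97 x [-13.096   9.497] y [-29.39  -27.555 -14.991]
side -5 50 x [-6.945 14.562] y [-45.612 -28.467 -25.947]
side 10 169 x [-14.075  10.641] y [-29.701 -26.25   -8.965]
side 25 103 x [-10.85    6.199] y [-26.09  -21.514 -13.465]
side 40 75 x [-7.87   6.888] y [-17.925 -16.419 -13.461]
side 55 73 x [-8.588  6.561] y [-18.297 -16.555 -14.012]
side 70 74 x [-8.458  6.799] y [-18.01  -16.603 -14.213]
side 85 74 x [-8.282  6.835] y [-18.19  -16.224 -13.577]
side 100 77 x [-8.203  6.518] y [-17.73  -16.209 -13.836]
side 115 75 x [-8.056  6.873] y [-17.717 -16.087 -13.579]
side 130 28 x [-7.636  6.856] y [-17.62  -16.685 -13.881]
zrange -108.28383645451086 135.2681770282417
bench 0.0002449803176000943
[... 213 characters left out ...]
.579] y [-33.392 -30.685 -16.804]
scene -65 97 x [-12.303  10.829] y [-33.414 -30.676 -16.144]
scene -50 84 x [-12.832  10.335] y [-34.531 -30.694 -16.673]
scene -35 85 x [-12.189  10.088] y [-33.575 -30.637 -15.819]
scene -20 115 x [-15.03   14.359] y [-44.206 -31.387 -16.229]
scene -5 63 x [-4.514 15.076] y [-45.339 -32.338 -28.451]
scene 10 14 x [ 2.18  12.364] y [-32.157 -31.088 -27.966]
scene 55 6 x [-7.125 -5.727] y [-19.102 -16.878 -15.039]
scene 100 20 x [-6.374  3.254] y [-21.454 -18.635 -16.764]
scene 115 36 x [-6.757  7.677] y [-20.394 -18.988 -16.426]
scene 130 5 x [-3.716  6.648] y [-19.987 -18.634 -17.451]
zrange -112.19398004779279 133.1173472018911
bench 0.0007983614522982113
```

```bash
cat >> kin.py <<'E'
OFF=np.array([0,-.015,0])
def stand_pt(x,y,z): 
    c,s=np.cos(SY),np.sin(SY); return np.array([S[0]+c*x-s*y,S[1]+s*x+c*y,z])
def target(x,y,z,tilt,dyaw=0):
    Rt=down(SY+np.radians(dyaw),np.radians(tilt)); return Rt, stand_pt(x,y,z)-Rt.apply(OFF)
E
python3 - <<'E'
from kin import *
from pc import cloud
import kin
for n in("scene","side"):
    W,im,d=cloud(n); col=im.astype(int)
    q=W.reshape(-1,3)-np.array([*S,0]); c,s=np.cos(SY),np.sin(SY)
    L=np.stack([c*q[:,0]+s*q[:,1],-s*q[:,0]+c*q[:,1],q[:,2]],1)*1000
    br=((col[...,0]-col[...,2])>40).ravel()&(d.ravel()>0)&(np.abs(L[:,0])<150)&(np.abs(L[:,1])<70)
    for nm,lo,hi in(("board",10,22),("pocket top",40,52),("prong tip",118,140)):
        k=br&(L[:,2]>lo)&(L[:,2]<hi)
        print(n,nm,k.sum(),"x",np.percentile(L[k,0],[2,10,50,90,98]),"y",np.percentile(L[k,1],[2,10,50,90,98]),"z",np.median(L[k,2]))
T=target(7,0,.25,0)
print(rel(*target(.007,0,.25,0)))
E
```

```text
scene board 1361 x [-108.99   -74.258    9.201  109.695  125.463] y [-49.269 -44.875  -8.946  35.039  45.935] z 15.813808976703367
scene pocket top 121 x [-120.035 -118.417 -102.583  -75.55     7.52 ] y [-31.654 -29.666 -10.784  28.971  33.911] z 45.28617302191576
scene prong tip 44 x [47.598 50.327 58.805 65.48  68.943] y [-32.037 -29.931   0.455  28.973  31.659] z 127.14337350904121
side board 1457 x [-112.641  -79.229   -3.803   99.958  118.595] y [-48.705 -45.545 -11.333  33.231  43.995] z 14.9638564247279
side pocket top 165 x [-124.655 -123.137 -108.931  -81.083  -76.261] y [-32.751 -31.057 -11.107  28.104  32.078] z 44.74106578941069Traceback (most recent call last):
  File "<stdin>", line 11, in <module>
    return _quantile_unchecked(
        a, q, axis, out, overwrite_input, method, keepdims, weights)
    return _ureduce(a,
                    func=_quantile_ureduce_func,
    ...<5 lines>...
                    overwrite_input=overwrite_input,
                    method=method)
    r = func(a, **kwargs)
    result = _quantile(arr,
                       quantiles=q,
    ...<2 lines>...
                       out=out,
                       weights=wgt)
    slices_having_nans = np.isnan(arr[-1, ...])
                                  ~~~^^^^^^^^^
IndexError: index -1 is out of bounds for axis 0 with size 0
```

Run:
```python
from kin import *
print(rel(*target(.007,0,.25,0)))
```

```text
(array([ -0.22 , -29.02 ,   0.099]), array([451.436, -17.245, 258.112]))
```

Emit:
step_arm(rows=[[[0, -2, 0], [18, -10, 10], 1], [[0, -5, 0], [50, -17, 29], 1], [[0, -9, 0], [86, -17, 49], 1], [[0, -13, 0], [122, -17, 69], 1], [[0, -17, 0], [158, -17, 90], 1], [[0, -21, 0], [194, -17, 111], 1], [[0, -25, 0], [230, -17, 131], 1], [[0, -29, 0], [266, -17, 152], 1], [[0, -29, 0], [302, -17, 172], 1], [[0, -29, 0], [338, -17, 193], 1]])

```text
time: 5.37
eef_pos: [0.5351, 0.1105, 0.2323]
tcp_rot: [-0.484, -0.512, 0.515, 0.487]
contact_force: [0.7, 0.6, -1.0]
opening: 0.293
```

Run:
```python
from kin import *
st()
print(rel(*target(.007,0,.25,0)))
```

```text
t 5.3667 q [ 0.018  0.005  1.889 -0.     1.253 -1.608] p [0.535 0.111 0.232] F [ 0.669  0.644 -1.014] open 0.2929141945072864
[[-0.055 -0.006 -0.998]
 [ 0.998 -0.    -0.055]
 [ 0.    -1.     0.006]]
(array([-0.351, -0.023,  0.009]), array([129.593,  -2.634,   0.903]))
```

Emit:
step_arm(rows=[[[0, 0, 0], [35, -3, 1], 1], [[0, 0, 0], [68, -3, 1], 1], [[0, 0, 0], [100, -3, 1], 1], [[0, 0, 0], [122, -3, 1], 1], [[0, 0, 0], [130, -3, 1], 1], [[0, 0, 0], [130, -3, 1], 1], [[0, 0, 0], [130, -3, 1], 1]])

```text
time: 5.95
eef_pos: [0.5281, 0.2379, 0.2367]
tcp_rot: [-0.485, -0.512, 0.515, 0.486]
contact_force: [-0.9, -0.3, -0.6]
opening: 0.289
```

```bash
python3 look.py e wrist| tail -1 | cut -c1-20
python3 - <<'E'
from kin import *
import cv2
st()
f=np.load("wrist.npz");im=f["im"][:,:,::-1].copy()
def proj(X):
    c=f["R"]@np.array(X)+f["t"]; th=np.arctan2(np.hypot(c[0],c[1]),c[2]); h=np.hypot(c[0],c[1])
    return f["K"][:2,2]+f["K"][0,0]*th*c[:2]/h
for X in((-.125,-.05,.015),(-.125,.05,.015),(.125,.05,.015),(.125,-.05,.015),(-.115,-.023,.045),(-.115,.023,.045),(-.075,.023,.045),(-.075,-.023,.045)):
    p=proj(stand_pt(*X)); cv2.drawMarker(im,tuple(int(v) for v in np.round(p)),(255,0,255),0,9)
cv2.imwrite("pics/e2.png",im)
print(rel(*target(.007,0,.19,31)))
E
python3 held.py
```

```text
3.14531580e-
t 6.0 q [ 0.247  0.074  1.809 -0.001  1.262 -1.378] p [0.528 0.237 0.237] F [ 0.114 -0.974 -1.319] open 0.2893084187463336
[[-0.055 -0.003 -0.998]
 [ 0.998 -0.002 -0.055]
 [-0.001 -1.     0.003]]
(array([-31.174,  -0.024,  -0.088]), array([ 2.689, 60.211, -6.567]))
0 38 x -7.4..8.6 y(med) -15.3 z 117.3
20 38 x -7.3..8.5 y(med) -15.2 z 107.8
40 37 x -7.2..8.1 y(med) -15.3 z 98.6
60 39 x -7.6..8.4 y(med) -15.3 z 89.7
80 37 x -7.1..8.0 y(med) -15.1 z 81.0
100 37 x -7.2..8.1 y(med) -15.1 z 72.3
120 39 x -7.7..8.6 y(med) -15.0 z 63.7
140 37 x -7.3..8.3 y(med) -14.7 z 55.0
160 37 x -7.3..8.4 y(med) -15.2 z 46.3
180 44 x -9.7..10.3 y(med) -14.8 z 37.2
200 48 x -10.3..10.9 y(med) -22.3 z 30.3
220 60 x -12.7..13.3 y(med) -25.1 z 22.3
240 77 x -16.1..18.2 y(med) -25.5 z 13.0
260 77 x -14.4..16.2 y(med) -26.0 z 3.3
280 72 x -13.9..14.6 y(med) -25.7 z -7.7
300 63 x -13.8..14.6 y(med) -25.7 z -19.5
```

View pics/e2.png

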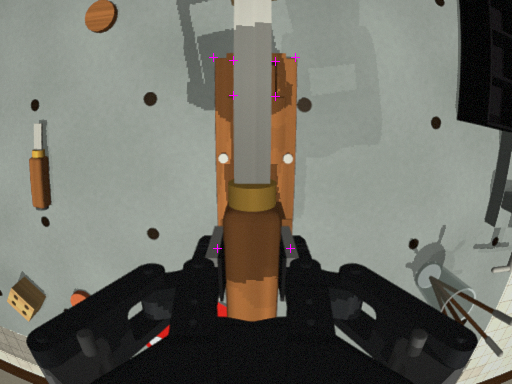

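The stand lies under the chisel. My projected board corners (213,57) and (295,57) fall about 3 px left of the real ones, (216,56) and (298,56), which is about 2 mm. The chisel sits square in the grip.

```bash
sed -i 's/OFF=.*/OFF=np.array([0,-.013,0])/; s/S=np.array(\[.520,.2395\])/S=np.array([.520,.2405])/' kin.py
python3 - <<'E'
from kin import *
print(rel(*target(.007,0,.19,31)))
E
```

```text
(array([-31.174,  -0.024,  -0.088]), array([ 3.684, 58.499, -5.587]))
```

Emit:
step_arm(rows=[[[-4, 0, 0], [1, 8, 0], 1], [[-10, 0, 0], [2, 18, -1], 1], [[-17, 0, 0], [3, 30, -3], 1], [[-24, 0, 0], [4, 45, -4], 1], [[-29, 0, 0], [4, 54, -5], 1], [[-31, 0, 0], [4, 58, -6], 1], [[-31, 0, 0], [4, 58, -6], 1], [[-31, 0, 0], [4, 58, -6], 1], [[-31, 0, 0], [4, 58, -6], 1]])

```text
time: 6.75
eef_pos: [0.5359, 0.242, 0.1825]
tcp_rot: [0.599, 0.632, -0.357, -0.338]
contact_force: [0.9, -0.1, -1.2]
opening: 0.292
```

```bash
python3 look.py f scene side wrist| tail -1 | cut -c1-20; python3 held.py|sed -n '1p;6p;14p'
python3 - <<'E'
from kin import *
import cv2
st()
print(rel(*target(.007,0,.092,31)))
a=cv2.imread("pics/f_scene.png")[40:240,180:446];b=cv2.imread("pics/f_side.png")[40:240,80:346]
cv2.imwrite("pics/f_all.png",np.vstack([cv2.resize(np.hstack([a,b]),(798,300)),]))
E
```

```text
-1.18517507e+
0 38 x -7.8..8.1 y(med) -15.5 z 116.5
100 37 x -7.6..7.6 y(med) -15.3 z 71.5
260 77 x -15.0..15.9 y(med) -26.2 z 2.4
t 6.9 q [ 0.308 -0.083  2.14  -0.242  0.57  -1.148] p [0.536 0.243 0.183] F [ 0.634  0.389 -1.129] open 0.2892929990670141
[[-0.055  0.516 -0.855]
 [ 0.999  0.029 -0.046]
 [ 0.    -0.856 -0.517]]
(array([ 0.099, -0.076, -0.013]), array([-1.242, 85.944, 54.702]))
```

View pics/f_all.png

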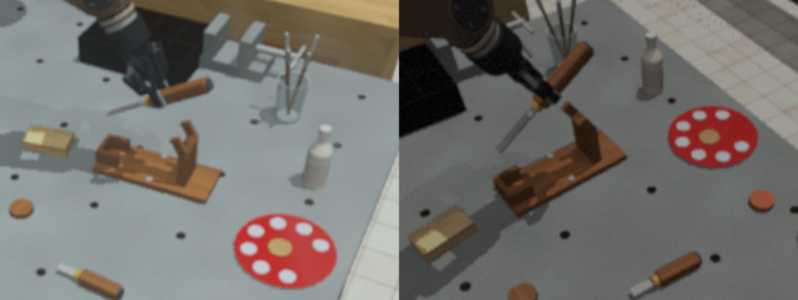

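View pics/f_wrist.png

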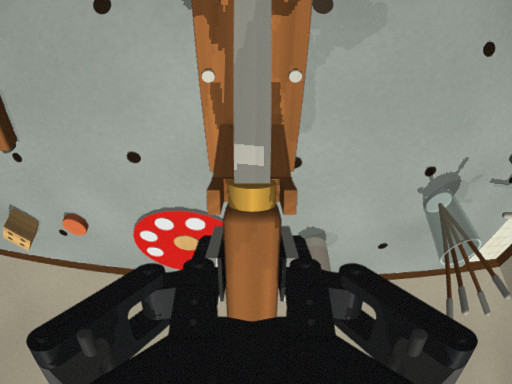

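The scene and side views show the chisel tilted handle-up over the stand. In the wrist view the prongs, at (214,195) and (290,195), sit evenly either side of the chisel axis (252).

Emit:
step_arm(rows=[[[0, 0, 0], [0, 17, 11], 1], [[0, 0, 0], [-1, 37, 24], 1], [[0, 0, 0], [-1, 57, 36], 1], [[0, 0, 0], [-1, 73, 46], 1], [[0, 0, 0], [-1, 82, 52], 1], [[0, 0, 0], [-1, 86, 55], 1], [[0, 0, 0], [-1, 86, 55], 1], [[0, 0, 0], [-1, 86, 55], 1]])

```text
time: 7.57
eef_pos: [0.5329, 0.242, 0.0803]
tcp_rot: [0.598, 0.633, -0.357, -0.338]
contact_force: [-0.1, 0.3, -1.5]
opening: 0.288
```

```bash
python3 look.py g scene side wrist| tail -1 | cut -c1-20
python3 - <<'E'
from kin import *
import cv2
st()
print(rel(*target(.007,0,.0865,31)))
a=cv2.imread("pics/g_scene.png")[80:200,220:380];b=cv2.imread("pics/g_side.png")[80:200,120:280]
cv2.imwrite("pics/g_all.png",cv2.resize(np.hstack([a,b]),(800,300),interpolation=cv2.INTER_CUBIC))
E
```

```text
-1.09386653e+
t 7.7167 q [ 0.308  0.078  2.2   -0.378  0.357 -0.997] p [0.533 0.242 0.081] F [ 0.467  0.099 -1.747] open 0.29129550955653827
[[-0.056  0.517 -0.854]
 [ 0.998  0.03  -0.047]
 [ 0.001 -0.856 -0.518]]
(array([ 0.18 , -0.033,  0.035]), array([-0.847,  5.148,  2.587]))
```

View pics/g_all.png

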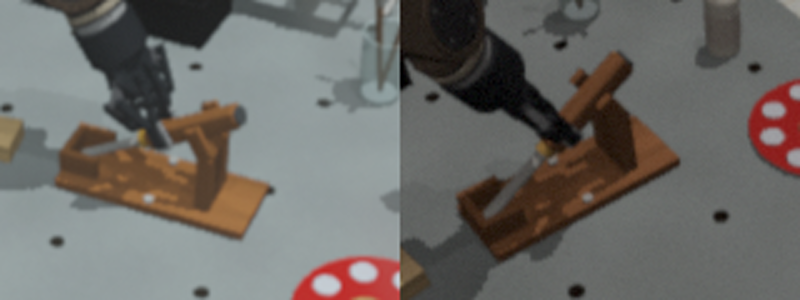

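View pics/g_wrist.png

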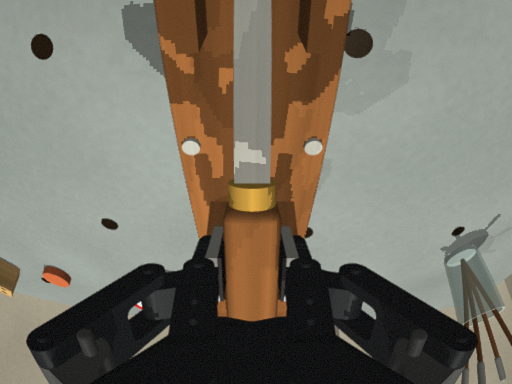

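The blade tip lies between the pocket cheeks and the handle is between the prongs. I lower it gently.

Emit:
step_arm(rows=[[[0, 0, 0], [-1, 1, 0], 1], [[0, 0, 0], [-1, 2, 1], 1], [[0, 0, 0], [-1, 3, 1], 1], [[0, 0, 0], [-1, 4, 2], 1], [[0, 0, 0], [-1, 4, 2], 1], [[0, 0, 0], [-1, 4, 2], 1]])

```text
time: 8.22
eef_pos: [0.5329, 0.2408, 0.0753]
tcp_rot: [0.598, 0.633, -0.357, -0.338]
contact_force: [0.5, -0.2, 0.9]
opening: 0.29
```

Run:
```python
from kin import *
st()
print(rel(*target(.007,0,.0865,31)))
```

```text
t 8.2167 q [ 0.306  0.088  2.202 -0.385  0.347 -0.991] p [0.533 0.241 0.075] F [ 0.498 -0.224  0.86 ] open 0.28954489435044833
[[-0.056  0.515 -0.855]
 [ 0.998  0.029 -0.048]
 [ 0.    -0.857 -0.516]]
(array([ 0.063, -0.011,  0.004]), array([ 0.416,  0.389, -0.737]))
```

Emit:
step_arm(rows=[[[0, 0, 0], [0, 1, 0], 1], [[0, 0, 0], [0, 2, 1], 1], [[0, 0, 0], [0, 2, 1], 1], [[0, 0, 0], [0, 2, 1], 1]])

```text
time: 8.55
eef_pos: [0.5333, 0.2408, 0.0745]
tcp_rot: [0.599, 0.632, -0.357, -0.338]
contact_force: [-6.0, -2.4, 11.5]
opening: 0.292
```

```bash
python3 look.py h scene side | tail -1 | cut -c1-20
python3 - <<'E'
from kin import *
import cv2
st()
a=cv2.imread("pics/h_scene.png")[80:200,220:380];b=cv2.imread("pics/h_side.png")[80:200,120:280]
cv2.imwrite("pics/h_all.png",cv2.resize(np.hstack([a,b]),(800,300),interpolation=cv2.INTER_CUBIC))
E
```

```text
-1.65637292,
t 8.65 q [ 0.306  0.091  2.202 -0.39   0.345 -0.985] p [0.533 0.241 0.075] F [-7.597 -2.117 11.345] open 0.2959370719370327
[[-0.055  0.516 -0.855]
 [ 0.998  0.028 -0.048]
 [-0.    -0.856 -0.517]]
```

View pics/h_all.png

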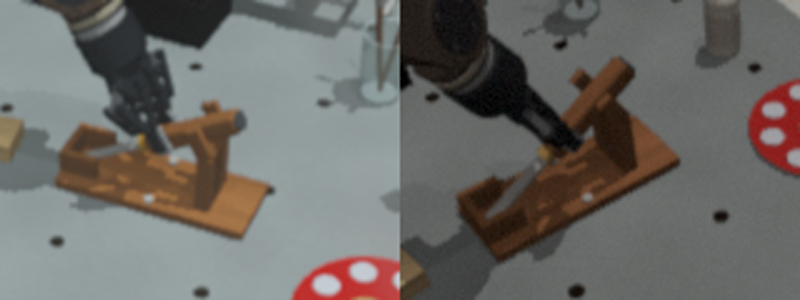

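The force (−7.6, −2, 11) N is normal to the fork's seat, so the handle is resting on it. I back off 1 mm and open the jaws gradually.

Emit:
step_arm(rows=[[[0, 0, 0], [0, -1, -1], 1], [[0, 0, 0], [0, -1, -1], 0.68], [[0, 0, 0], [0, -1, -1], 0.62], [[0, 0, 0], [0, -1, -1], 0.55], [[0, 0, 0], [0, -1, -1], 0.45], [[0, 0, 0], [0, -1, -1], 0.35], [[0, 0, 0], [0, -1, -1], 0.25], [[0, 0, 0], [0, -1, -1], 0.2], [[0, 0, 0], [0, -1, -1], 0.2]])

```text
time: 9.4
eef_pos: [0.5329, 0.2407, 0.0738]
tcp_rot: [0.598, 0.632, -0.358, -0.338]
contact_force: [-0.5, 0.4, -0.3]
opening: 0.802
```

```bash
python3 look.py i scene side wrist | tail -1 | cut -c1-20
python3 - <<'E'
from kin import *
import cv2
st()
a=cv2.imread("pics/i_scene.png")[80:200,220:380];b=cv2.imread("pics/i_side.png")[80:200,120:280]
cv2.imwrite("pics/i_all.png",cv2.resize(np.hstack([a,b]),(800,300),interpolation=cv2.INTER_CUBIC))
E
```

```text
-9.52863134e-
t 9.55 q [ 0.306  0.091  2.202 -0.387  0.345 -0.989] p [0.533 0.241 0.074] F [-0.08   0.44  -1.157] open 0.7993615129465959
[[-0.056  0.514 -0.856]
 [ 0.998  0.029 -0.048]
 [ 0.    -0.857 -0.515]]
```

View pics/i_all.png

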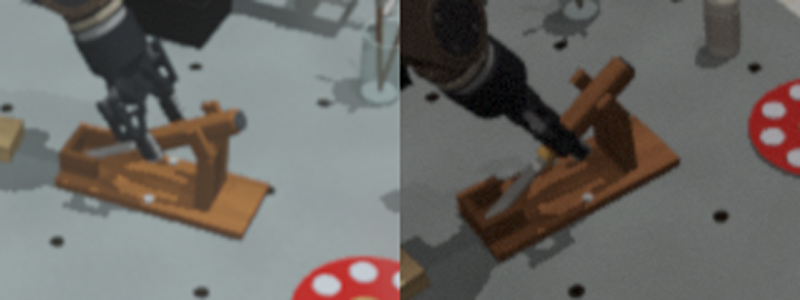

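View pics/i_wrist.png

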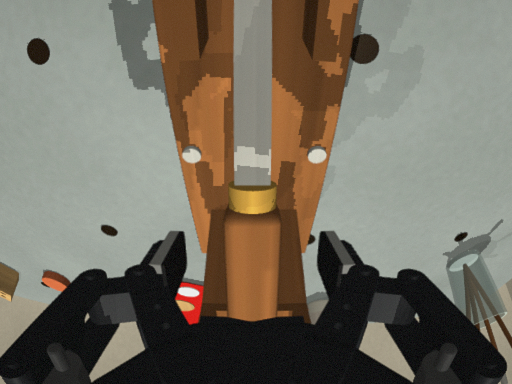

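The jaws are open and the chisel has stayed put in the stand. I retract along the tool axis (−y).

Emit:
step_arm(rows=[[[0, 0, 0], [0, -10, 0], 0.1], [[0, 0, 0], [0, -25, 0], 0.1], [[0, 0, 0], [0, -45, 0], 0.1], [[0, 0, 0], [0, -65, 0], 0.1], [[0, 0, 0], [0, -85, 0], 0.1], [[0, 0, 0], [0, -105, 0], 0.1], [[0, 0, 0], [0, -120, 0], 0.1], [[0, 0, 0], [0, -125, 0], 0.1], [[0, 0, 0], [0, -125, 0], 0.1], [[0, 0, 0], [0, -125, 0], 0.1]])

```text
time: 10.38
eef_pos: [0.4685, 0.2371, 0.1807]
tcp_rot: [0.598, 0.632, -0.358, -0.338]
contact_force: [-0.2, 0.3, 0.5]
opening: 0.901
```

```bash
python3 look.py j scene side wrist | tail -1 | cut -c1-20
python3 - <<'E'
from kin import *
from pc import cloud
import cv2
st()
a=cv2.imread("pics/j_scene.png")[80:200,220:380];b=cv2.imread("pics/j_side.png")[80:200,120:280]
cv2.imwrite("pics/j_all.png",cv2.resize(np.hstack([a,b]),(800,300),interpolation=cv2.INTER_CUBIC))
from held import wcloud
for n,(W,im,d) in {"scene":cloud("scene"),"side":cloud("side"),"wrist":wcloud()}.items():
    q=W.reshape(-1,3)-np.array([*S,0]); c,s=np.cos(SY),np.sin(SY)
    L=np.stack([c*q[:,0]+s*q[:,1],-s*q[:,0]+c*q[:,1],q[:,2]],1)*1000
    L[d.ravel()==0]=1e4
    for lo,hi,zm in((-100,-75,20),(-70,-50,25),(-50,-30,30),(-15,0,70),(0,15,75),(15,30,80),(30,45,85),(75,90,115),(90,100,115)):
        k=(np.abs(L[:,1])<19)&(L[:,0]>lo)&(L[:,0]<hi)&(L[:,2]>zm)&(L[:,2]<180)
        if k.sum()>5: print(n,lo,k.sum(),"x %.0f y %.1f..%.1f ztop %.1f"%(np.median(L[k,0]),*np.percentile(L[k,1],[3,97]),np.median(L[k,2])))
E
```

```text
-1.01906933e+
t 10.5333 q [ 0.346 -0.234  2.275 -0.265  0.597 -1.099] p [0.468 0.237 0.18 ] F [0.145 0.232 0.797] open 0.9003409102242844
[[-0.055  0.512 -0.857]
 [ 0.998  0.028 -0.048]
 [-0.001 -0.858 -0.513]]
scene -100 16 x -86 y -9.1..7.8 ztop 31.6
scene -70 23 x -59 y -9.6..7.5 ztop 48.1
scene -50 19 x -40 y -9.6..4.3 ztop 59.3
scene -15 41 x -7 y -16.3..6.9 ztop 87.8
scene 0 49 x 8 y -15.6..6.7 ztop 95.2
scene 15 49 x 23 y -16.0..5.4 ztop 101.5
scene 30 34 x 35 y -15.8..9.4 ztop 116.1
scene 75 60 x 84 y -16.0..7.0 ztop 138.0
scene 90 39 x 96 y -15.8..8.8 ztop 143.1
side -100 43 x -86 y -8.3..7.3 ztop 33.6
side -70 42 x -60 y -8.3..8.0 ztop 48.1
side -50 42 x -39 y -9.2..6.3 ztop 60.7
side -15 67 x -7 y -14.6..9.5 ztop 89.7
side 0 68 x 8 y -14.9..6.9 ztop 98.5
side 15 75 x 22 y -14.9..9.8 ztop 107.2
side 30 70 x 37 y -14.5..8.1 ztop 114.7
side 75 70 x 82 y -14.7..9.1 ztop 141.9
side 90 21 x 93 y -14.3..-0.1 ztop 137.1
wrist -100 622 x -87 y -7.2..6.8 ztop 33.1
wrist -70 549 x -60 y -8.1..7.7 ztop 49.1
wrist -50 522 x -40 y -8.1..7.0 ztop 60.9
wrist -15 629 x -8 y -13.2..12.0 ztop 92.0
wrist 0 582 x 7 y -12.6..11.6 ztop 101.0
wrist 15 526 x 22 y -12.7..11.7 ztop 109.9
wrist 30 510 x 37 y -13.0..11.8 ztop 118.5
wrist 75 337 x 81 y -12.2..12.1 ztop 144.4
wrist 90 48 x 92 y -9.0..8.2 ztop 148.5
```

View pics/j_all.png

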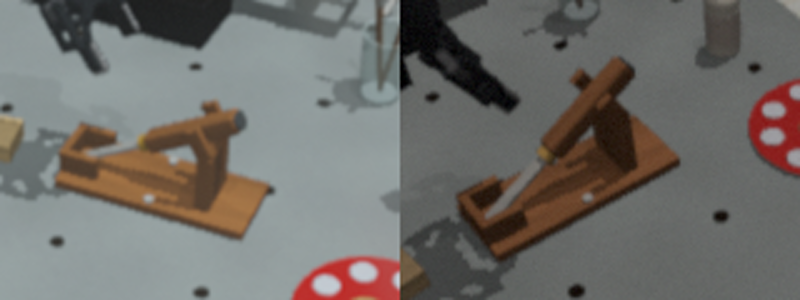

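View pics/j_wrist.png

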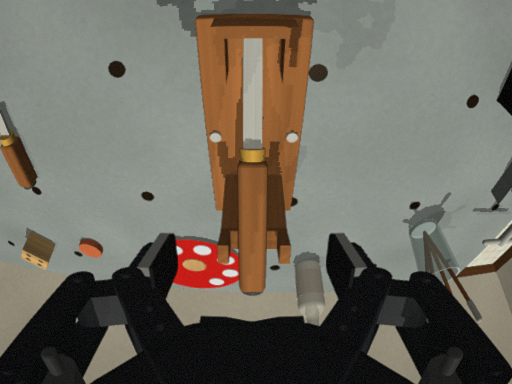

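The chisel rests at about 30.5° with its axis about 86 mm up near x = 7. It is centred within about 1 mm and clear of the gripper, and the short chisel has not been touched. I'm handing it in.

Run:
```python
from plant import ctrl
print(ctrl.sign_off())
```

```text
the job is handed in; nothing more can be done
None
```

I picked up the long chisel at its balance point and set it in the stand, with the blade tip in the pocket and the handle in the fork. I then let go, backed the gripper clear and handed the job in at about 10.5 s.

**Last checks, from the wrist-camera depth:**
- The chisel slopes about 30.5° with the handle uppermost. I read its axis as about 86 mm high near stand x = 7 mm.
- It is centred within about 1 mm and in line with the stand.
- The gripper is clear, and the contact force is back to near zero (under 1 N).
- The short chisel was never approached and looks unmoved in the pictures. I did not measure its position again.

**Readings that disagreed:**
- **Handle height:** the scene and side cameras put the handle's upper surface up to about 8 mm lower than the wrist camera does. They see the sides of the handle as well as the top.
- **Sideways position:** those two cameras put the handle 3–5 mm to one side, still well inside the tolerance.
- **Height in the grip:** one reading taken just after lifting was about 8 mm off, probably because the arm was still settling. Two later readings agreed with the expected value.

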